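# Index the filter stage home, shim the spring clip and hold the filter frame flush

### The arm

A 6-joint arm with a two-finger parallel gripper is mounted at the origin on the work surface. World frame = base frame: x ahead of the robot, y to its left, z up, the work surface at z = 0. Lengths are in m, angles in rad, forces in N, time in s.
With the tool pointing down it reaches from about 0.325 to 0.775 m from the base axis. Payload 9.3 kg.
Tool frame: the origin (TCP) lies on the centre line of the jaws, within the pads' length; the fingertips stand ahead of it and the grasp point (between the pads) is the TCP (env.finger_overhang is the z of the fingertips in the tool frame, in m); z points along the fingers, y is the line along which they close (so a half turn about z gives the same grasp; the last joint's range is limited). The gripper opens to 85 mm and grips with 20 to 120 N. Pads are 22 mm wide; open, the fingers measure 114 mm over their backs; the gripper's body (76 mm by 85 mm) begins 54 mm behind the grasp point. The pads swing forward as they close: fully open they stand 13 mm farther back than shut.
Start: joints at [1.06, 0.259, 0.021, 1.334, 0, 1.418], TCP at [0.193, 0.515, 0.25] pointing down, gripper open.
Joint ranges: [-3.04, 3.04], [-0.91, 1.82], [-1.04, 1.36], [-1.92, 1.95], [-1.52, 1.45], [-3.14, 3.14]. Speed limits (rad/s): [2.22, 2.22, 2.79, 3.14, 3.14, 3.14].

### API

Orientations are given as a unit quaternion [x, y, z, w].
In Python, from bench import env gives the robot as it stands. The module is installed in compiled form; this text tells all that it offers.
- The arm moves only by the tool servo_tool, never from a script. Its arguments are lists of equal length, an entry for each row: "grip": the finger opening in mm, from 0 to 85.4; "delta_pos": the shift along the tool's x, y, z in mm, a list of three; "twist": the turn about the tool's z in rad. A call has 1 to 5 rows; each row shifts and turns the commanded pose from where the row before left it, along the tool's axes as they then stand; what a row does not reach is not made up. A row lasts 1/8 s, in which the tool goes at most 62.5 mm and 10.7 degrees, less where a joint would pass 70% of its speed; a pose out of reach is approached as far as the arm can. A call with a gripper value outside its range is refused whole. The fingers move at their own pace and stop on an object; "force" is the grip in N (left out, the last holds). Time passes only in rows, so rows that do not move let the fingers close. It gives the time, the measured TCP pose, the force, the opening and the grip force at its end, in the units of the state.
- env.sense(): the state, without advancing time (a new reading comes with each control period).
- env.get_image(name): name is "scene" or "top" or "wrist"; returns the picture (400x640x3 uint8, red, green, blue); there is no depth.
- env.camera_params(name): a dict with "intrinsics" (3x3 intrinsics, pixels), "position" and "rotation" of the camera in the world; the wrist camera has in their place "T_tool_cam" (4x4, takes a point from camera to tool coordinates, whose origin is the TCP and whose axes are the flange's). Camera axes: x right, y up, looking along -z (the intrinsics and any distortion apply to the point x, -y, -z); pixel columns grow to the right and rows downward; lengths in m; the calibration is good to about 2 mm. A picture is of the moment at which its call begins: read the wrist's pose just before it. camera_params takes no time and is no camera call.
- env.job_done(): hands the job in; it is judged then, once.
The state is a dict: "time_s": time; "joints": joint angles; "joint_vel": joint speeds; "effort": joint torques, N m; "tcp_pos": TCP position; "ee_rot": TCP orientation; "contact_force": force on the tool from outside, world axes, zero at the start; "wrist_torque": the same for the moment, N m; "grip_width": finger opening in m; "grip_force": force on a finger pad.
Only numpy, scipy, OpenCV 4.12 (cv2) and the standard library are available. Lean on these libraries where they do the work, as an engineer would, in place of code of your own. Each camera call takes 0.05 s, during which the arm holds its last target. There are 200 camera calls.

### The job

Turn the rotation stage clockwise (seen from above; its black-capped post is the handle) until it clicks home with its black mark meeting the white mark on the base, so that the green filter stands square in the line from mirror to photodiode. Then stand the square brass spacer tube on the fixture's foot between the back plate and the sprung filter frame, at the frame's free end beside the raised black ring, the only place where the gap is wide enough, and let go of the tube. Last, press the frame back against the tube until it sits flush, and finish while still holding it pressed so that the reading can be taken; keep off the glass, and leave the mirror mount, the photodiode and the yellow disc where they are.

Things in the scene. Friction and masses are not known exactly. Their poses are not given: they have to be found in the camera images.
- stage_base: fixed base of the rotation stage: black plate 170 x 170 mm, 12 mm high, on the table; origin at the centre of its underside, on the stage's vertical turning axis. With the stage home, the axes of point pocket agree with this body's axes (y runs along the beam). A white mark at its +x edge shows home.
- stage (a joint): angle of the 150 mm aluminium platform (top 27 mm above the table), rad: 0 is home, positive is counter-clockwise from above. Clicks at 0, 0.785, 1.571; starts near one of the last two; hard stop at -0.1. Passing a click takes up to 6 N at the post; let go within 0.2 rad of home it snaps in. Home: black mark on its rim meets the base's white mark.
- post (a point): upright turning post on the platform, 12 mm thick with a 14 mm black cap, standing 40 mm above the platform (top 67 mm above the table), 66 mm from the turning axis; the point is half-way up it, 47 mm above the table. Turns with the platform. No other part stands within 25 mm of it.
- pocket (a point): where the middle of the spacer's underside belongs: on top of the fixture's foot, 31 mm above the table, mid-way in the 14 mm gap of the closed clip. Turns with the stage: x along the frame to its free end, y from back plate to frame, z up. The tube fits only with its centre at x = -5 to +6 mm, 0 being best. Turning axis at x = -35 mm.
- frame: sprung steel filter frame, 76 x 55 x 8 mm, bottom 33 and top 88 mm above the table; origin on its upright hinge axis (at x = -69, y = +7 mm of point pocket); x along the frame to its free end (4 to 80 mm), y out: inner face 0, outer 8 mm. Closed, its x is parallel to pocket's x; it rests open by 0.09 to 0.16 rad, free end to +y; closing takes 5 N there and it opens when let go.
- frame_end (a point): point on the top edge of the frame's outer face beside the pocket, 11 mm from the free end, 88 mm above the table: press the frame anywhere within 10 mm of this along the frame, below its top. It moves with the frame.
- filter: round green glass filter, 43 mm across, 4 mm thick, recessed 2 mm in the frame, pinched by three small leaf clips; origin at its centre, 59 mm above the table; its edge is 14 mm from point pocket along the frame. Not to be touched.
- spacer_center (a point): centre of the loose brass spacer tube, square 14 x 14 mm outside, 8 mm bore, 84 mm long, about 90 g, standing upright on the table (centre 42 mm up); x and y are its side faces. When seated it stands on the foot with its top 115 mm above the table, 27 mm above the plates.
- mirror_mount: matte black mirror mount on a round foot of 48 mm, 82 mm high, about 155 mm from the turning axis on the back plate's side; loose, origin under its foot's centre
- photodiode: gold-tinted photodiode housing on a post with a 48 mm round foot, 75 mm high, about 155 mm from the turning axis on the frame's side; loose, origin under its foot's centre
- alignment_disc: yellow plastic alignment disc, 50 mm across, 8 mm thick, flat on the table, loose; origin at the centre of its underside
- plate_top (a point): point on the top edge of the fixed steel back plate's outer face, 88 mm above the table, beside the pocket; axes as point pocket. The plate is 76 x 57 x 6 mm; in the axes of point pocket: inner face y = -7, outer face y = -13, x = -65 to +11 mm. A raised black ring, 7 mm high on its inner face, ends at x = -12 mm; over the ring the gap is too narrow.
Mind the look-alikes: they are no part of the job. Leave any blue look-alike of the part that bears spacer_center alone.

How it is judged:
By the outcome, as a careful person would: the job done as asked, in the order asked, and still so for the second after the job is handed in, while the arm keeps its last pose, push and grip.
It also fails if it takes over 54 s, if anything falls off the work surface, if the arm or the gripper's body presses on something with over 40 N, if the wrist force passes 120 N, or if a joint passes its speed limit or range.

## Working session

There is one attempt and no reset: what is moved stays moved. The work goes in short steps, Python scripts to look and compute and a tool call to move; the robot and the scene stay as the last step left them, time stands still between calls to the robot, and variables do not carry over. Pictures are saved under pics/ and viewed, at most 10 in all, crops included, and the job is handed in when it is done.

Besides the shell and the picture viewer there is one more tool, called after ">>>" as name([rows], argument=value, ...), one row to a line, values as JSON. servo_tool: Moves the arm, as the interface text tells. Its arguments: {"type":"object","properties":{"grip":{"type":"array"},"delta_pos":{"type":"array"},"twist":{"type":"array"},"force":{"type":"number"}},"required":["grip","delta_pos","twist"]}

```bash
mkdir -p pics
python3 - <<'E'
from bench import env
import cv2
s=env.sense(); print(s, env.finger_overhang)
for n in ("scene","top"):
    im=env.get_image(n); cv2.imwrite(f"pics/{n}0.png",im[:,:,::-1])
    p=env.camera_params(n); print(n,p)
print(env.camera_params("wrist"))
E
```

```text
{'time_s': 0.0, 'joints': array([1.06042964e+00, 2.59197316e-01, 2.07438942e-02, 1.33371930e+00,
       2.48199983e-05, 1.41820793e+00]), 'joint_vel': array([ 0.00052544, -0.00065399,  0.00056483,  0.00062482, -0.00056461,
        0.00147267]), 'effort': array([-1.86307290e-03, -5.55642593e+01,  3.44532466e+01,  1.36578825e-02,
       -2.48133583e-04,  3.96076899e-06]), 'tcp_pos': array([0.19246586, 0.51493822, 0.24965635]), 'ee_rot': array([ 1.77936520e-01,  9.84041727e-01, -6.46693300e-04, -2.35701158e-04]), 'contact_force': array([ 0.2337361 , -0.043601  ,  0.14430429]), 'wrist_torque': array([-0.028408  ,  0.01398644,  0.04058399]), 'grip_force': 0.0, 'grip_width': 0.08515785190870469} 0.019
scene {'intrinsics': array([[374.89441659,   0.        , 320.93273748],
       [  0.        , 374.89441659, 205.00156844],
       [  0.        ,   0.        ,   1.        ]]), 'position': array([1.17014271, 0.25213087, 0.67566655]), 'rotation': array([0.23997457, 0.34471903, 0.75821677, 0.4986866 ])}
top {'intrinsics': array([[502.64550228,   0.        , 319.02682874],
       [  0.        , 502.64550228, 202.88564036],
       [  0.        ,   0.        ,   1.        ]]), 'position': array([0.38319733, 0.01237574, 1.10057282]), 'rotation': array([-0.04530612,  0.05392197,  0.7064756 , -0.7042244 ])}
{'intrinsics': array([[357.56036781,   0.        , 317.30855468],
       [  0.        , 357.56036781, 198.89427197],
       [  0.        ,   0.        ,   1.        ]]), 'T_tool_cam': array([[-7.30513174e-04,  9.57252581e-01,  2.89252421e-01,
         7.32543408e-02],
       [ 9.99999644e-01,  5.77345930e-04,  6.14850628e-04,
         1.77285530e-03],
       [ 4.21568642e-04,  2.89252768e-01, -9.57252662e-01,
        -1.23720265e-01],
       [ 0.00000000e+00,  0.00000000e+00,  0.00000000e+00,
         1.00000000e+00]])}
```

View pics/top0.png

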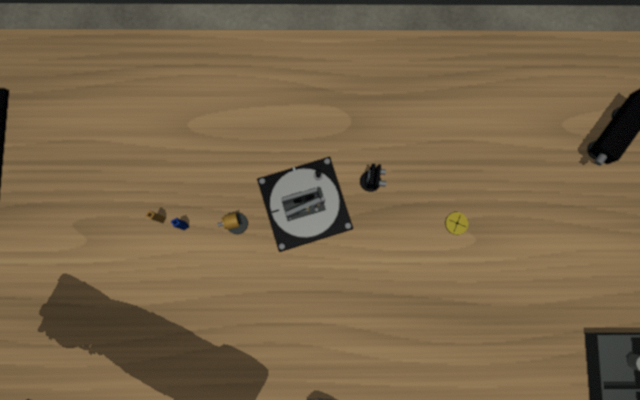

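View pics/scene0.png

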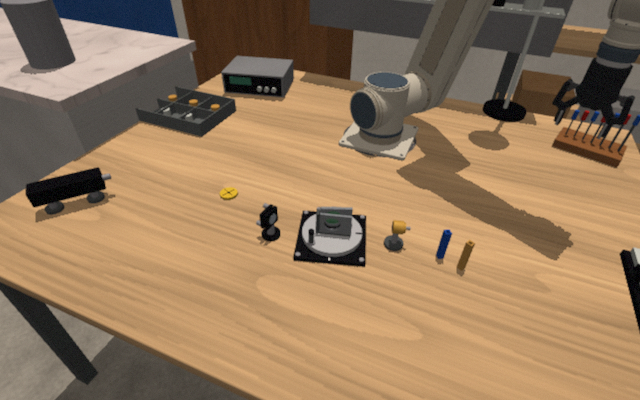

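The top view shows the stage centre near (305,203), a black post cap at (318,174), the photodiode at (237,222), the mirror at (372,178), the yellow disc at (457,223), and upright rods: brass (153,214) and a blue look-alike (180,223). Candidates for the spacer are brass (153,214) and blue (180,223), and I choose brass. Candidates for the post are the cap (318,174) and the mirror mount (372,178), and I choose the cap. I'll check both in a crop.

```bash
cat > h.py <<'E'
import numpy as np, cv2
from bench import env
from scipy.spatial.transform import Rotation as R
def cam(n, s=None):
    p=env.camera_params(n)
    if n=="wrist":
        s=s or env.sense(); T=np.eye(4); T[:3,:3]=R.from_quat(s["ee_rot"]).as_matrix(); T[:3,3]=s["tcp_pos"]
        T=T@p["T_tool_cam"]; return p["intrinsics"],T[:3,:3],T[:3,3]
    return p["intrinsics"],R.from_quat(p["rotation"]).as_matrix(),p["position"]
def ray(c,px,z):
    K,M,o=c; d=M@(np.linalg.inv(K)@[px[0],px[1],1]*[1,-1,-1]); return o+d*(z-o[2])/d[2]
def proj(c,P):
    K,M,o=c; q=(np.atleast_2d(P)-o)@M*[1,-1,-1]; q=q@K.T; return q[:,:2]/q[:,2:]
def frame(s=None):
    s=s or env.sense(); return R.from_quat(s["ee_rot"]).as_matrix(), s["tcp_pos"]
def state():
    s=env.sense(); M,t=frame(s)
    print("t",s["time_s"],"tcp",t.round(4),"x",M[:,0].round(3),"y",M[:,1].round(3),"z",M[:,2].round(3),"F",s["contact_force"].round(1),"w",round(s["grip_width"],4),s["grip_force"],"j",s["joints"].round(2)); return s
E
python3 - <<'E'
from h import *
im=cv2.imread("pics/top0.png")
a=cv2.resize(im[150:260,255:395],None,fx=5.5,fy=5.5,interpolation=cv2.INTER_CUBIC)[:,:]
a=cv2.resize(im[152:257,257:357],(571,600),interpolation=cv2.INTER_CUBIC)
b=cv2.resize(im[195:237,140:200],(229,160),interpolation=cv2.INTER_CUBIC)
o=np.zeros((600,800,3),np.uint8);o[:600,:571]=a;o[:160,571:]=b
c=cv2.imread("pics/scene0.png")[200:270,295:375];o[200:400,571:]=cv2.resize(c,(229,200),interpolation=cv2.INTER_CUBIC)
cv2.imwrite("pics/crop0.png",o)
c=cam("top")
for n,p,z in [("cap",(318,174),.067),("centre",(305,203),.027),("brass",(153,214),.084),("blue",(180,223),.084),("mir",(372,178),.08),("pd",(237,222),.0),("disc",(457,223),.008),
  ("c1",(258,178),.012),("c2",(329,157),.012),("c3",(353,229),.012),("c4",(280,251),.012),("white",(294,169),.012),("black",(275,211),.027)]: print(n,ray(c,p,z).round(4))
E
```

```text
cap [0.5904 0.0014 0.067 ]
centre [0.5348 0.0292 0.027 ]
brass [0.5049 0.3365 0.084 ]
blue [0.4864 0.2813 0.084 ]
mir [ 0.5792 -0.1101  0.08  ]
pd [0.4968 0.1789 0.    ]
disc [ 0.4924 -0.3033  0.008 ]
c1 [0.5927 0.1328 0.012 ]
c2 [ 0.6397 -0.0238  0.012 ]
c3 [ 0.4796 -0.0748  0.012 ]
c4 [0.4325 0.0833 0.012 ]
white [0.6127 0.0537 0.012 ]
black [0.5176 0.0937 0.027 ]
```

View pics/crop0.png

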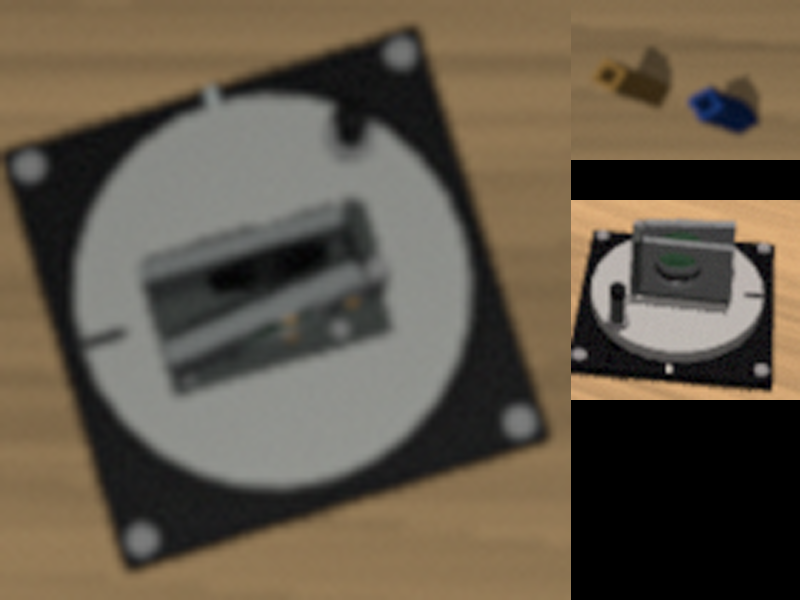

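The crop confirms the brass square tube against the blue one. The cap top is at about (318,171), the white mark at (294,169) and the black mark at about (275,211), so the stage is near +1.55 rad. The base is about 17° from world axes. I'll move above the stage for a wrist view.

>>> servo_tool([
  [-50,-34,0],
  [-50,-34,0],
  [-50,-34,0],
  [-50,-34,0],
  [-50,-34,0],
], grip=[50,50,50,50,50], twist=[0,0,0,0,0], force=20)

```text
time_s: 0.72
tcp_pos: [0.3679, 0.2667, 0.2502]
ee_rot: [0.178, 0.984, -0.0, -0.0]
contact_force: [0.0, 0.6, 0.1]
grip_width: 0.0501
grip_force: 0.0
```

>>> servo_tool([
  [-50,-34,0],
  [-50,-34,0],
  [-50,-34,0],
  [-50,-34,0],
  [-50,-34,0],
], grip=[50,50,50,50,50], twist=[0,0,0,0,0.08])

```text
time_s: 1.35
tcp_pos: [0.5427, 0.0197, 0.2501]
ee_rot: [0.218, 0.976, 0.0, -0.0]
contact_force: [0.8, 1.5, 0.4]
grip_width: 0.0498
grip_force: 0.0
```

>>> servo_tool([
  [0,0,0],
  [0,0,0],
], grip=[50,50], twist=[0,0])

```text
time_s: 1.6
tcp_pos: [0.5415, 0.0215, 0.2498]
ee_rot: [0.217, 0.976, 0.0, -0.001]
contact_force: [0.9, 0.7, -0.4]
grip_width: 0.05
grip_force: 0.0
```

Run:
```python
from h import *
s=state(); im=env.get_image("wrist"); cv2.imwrite("pics/w1.png",im[:,:,::-1])
c=cam("wrist",s)
for p in [(.536,.0294,.012),(.596,.0015,.067)]: print(proj(c,p))
```

```text
t 1.6 tcp [0.5415 0.0215 0.2498] x [-0.906  0.424  0.001] y [ 0.424  0.906 -0.   ] z [-0.001  0.    -1.   ] F [ 0.9  0.7 -0.4] w 0.05 0.0 j [-0.12  0.25  0.    1.33  0.    0.32]
[[320.4620022  157.75722801]]
[[321.00686487 239.05921449]]
```

View pics/w1.png

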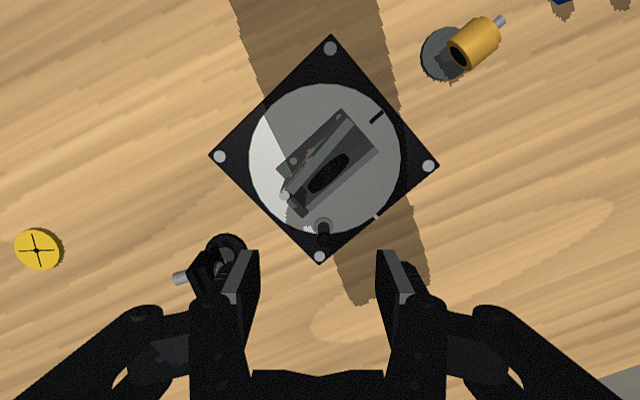

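The wrist view shows base corners at (331,36), (438,165), (319,264) and (209,155). The white mark is at (376,217), the black mark at (376,117) and the cap at about (323,230).

Run:
```python
from h import *
s=env.sense(); c=cam("wrist",s)
C=np.array([ray(c,p,.012) for p in [(331,35),(438,165),(319,264),(209,155)]]);print(C.round(4),C.mean(0).round(4))
a=ray(c,(376,217),.012);b=ray(c,(376,117),.027);o=C.mean(0)
print("white",a,np.degrees(np.arctan2(*(a-o)[1::-1])),"black",b,np.degrees(np.arctan2(*(b-o)[1::-1])))
e=(C[1]-C[2]);print("edge",np.degrees(np.arctan2(e[1],e[0]))) ; e=(C[0]-C[3]);print(np.degrees(np.arctan2(e[1],e[0])))
for v in (226,230,234):
    p=ray(c,(323,v),.067); print("cap",p,np.hypot(*(p-o)[:2]),np.degrees(np.arctan2(*(p-o)[1::-1])))
im=cv2.imread("pics/w1.png")[200:280,280:370]
cv2.imwrite("pics/w1c.png",cv2.resize(im,None,fx=6,fy=6,interpolation=cv2.INTER_CUBIC))
```

```text
[[ 0.4358  0.0873  0.012 ]
 [ 0.594   0.1361  0.012 ]
 [ 0.644  -0.0221  0.012 ]
 [ 0.4852 -0.0718  0.012 ]] [0.5398 0.0324 0.012 ]
white [0.61943888 0.05684102 0.012     ] 17.064917349392267 black [0.52043796 0.09506306 0.027     ] 107.12850836616009
edge 107.54691688017508
107.26553872588401
cap [0.58509119 0.00916323 0.067     ] 0.050934812763085945 -27.118147533026416
cap [0.58866261 0.00751105 0.067     ] 0.054866952401715297 -26.953782593119318
cap [0.59225884 0.00584739 0.067     ] 0.058826800964186465 -26.81047973830348
```

View pics/w1c.png

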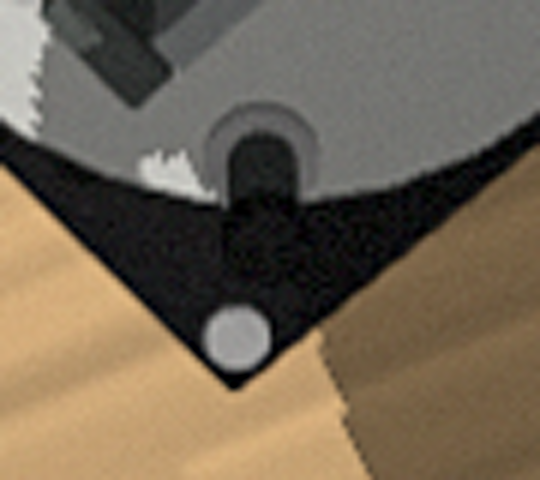

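The cap top is at about (323,239), which gives the post at about (0.597,0.002). Radius 64–66 mm agrees with the given 66 mm. I'll descend and grip it.

>>> servo_tool([
  [-40,4,20],
  [-18,2,45],
  [0,0,50],
  [0,0,50],
  [0,0,27],
], grip=[46,46,46,46,46], twist=[0,0,0,0,0], force=20)

```text
time_s: 2.28
tcp_pos: [0.5952, 0.0043, 0.0562]
ee_rot: [0.216, 0.976, -0.0, -0.001]
contact_force: [0.3, 0.0, 0.5]
grip_width: 0.0458
grip_force: 0.0
```

>>> servo_tool([
  [0,0,0],
  [0,0,0],
], grip=[46,46], twist=[0,0])

```text
time_s: 2.52
tcp_pos: [0.5974, 0.0032, 0.0598]
ee_rot: [0.216, 0.976, 0.0, 0.001]
contact_force: [0.7, 1.0, 0.7]
grip_width: 0.046
grip_force: 0.0
```

Run:
```python
from h import *
s=state(); im=env.get_image("wrist"); cv2.imwrite("pics/w2.png",im[150:400,160:480,::-1])
```

```text
t 2.525 tcp [0.5974 0.0032 0.0598] x [-0.906  0.423 -0.002] y [0.423 0.906 0.001] z [ 0.002 -0.    -1.   ] F [0.7 1.  0.7] w 0.046 0.0 j [-0.14  0.45 -0.19  0.92  0.    0.3 ]
```

View pics/w2.png

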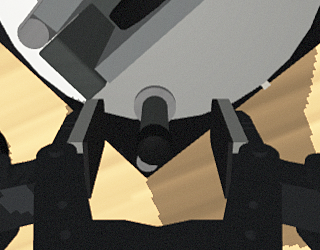

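The post stands between the pads with its cap at crop pixel (155,145). I'll close and turn.

>>> servo_tool([
  [0,0,0],
  [0,0,0],
  [0,0,0],
  [0,0,0],
], grip=[8,8,8,8], twist=[0,0,0,0], force=25)

```text
time_s: 3.08
tcp_pos: [0.5974, 0.0023, 0.0593]
ee_rot: [0.217, 0.976, 0.0, 0.001]
contact_force: [-2.2, 1.0, 6.7]
grip_width: 0.0126
grip_force: 24.3
```

>>> servo_tool([
  [0.5,-8,0],
  [0.5,-8,0],
  [0.5,-8,0],
  [0.5,-8,0],
  [0.5,-8,0],
], grip=[8,8,8,8,8], twist=[0.122,0.122,0.122,0.122,0.122])

```text
time_s: 3.7
tcp_pos: [0.5699, -0.0268, 0.0593]
ee_rot: [0.502, 0.865, -0.0, 0.0]
contact_force: [-5.4, 0.9, 10.3]
grip_width: 0.0122
grip_force: 24.8
```

Run:
```python
from h import *
s=state(); o=np.array([.538,.031]);d=s["tcp_pos"][:2]-o;print(np.hypot(*d),np.degrees(np.arctan2(d[1],d[0])))
```

```text
t 3.7 tcp [ 0.5699 -0.0268  0.0593] x [-0.496  0.868 -0.   ] y [0.868 0.496 0.   ] z [ 0. -0. -1.] F [-5.4  0.9 10.3] w 0.0122 24.846224784851074 j [-0.19  0.41 -0.26  0.89 -0.    0.86]
0.06602281459593651 -61.155389605768825
```

>>> servo_tool([
  [0.5,-8,0],
  [0.5,-8,0],
  [0.5,-8,0],
  [0.5,-8,0],
  [0.5,-8,0],
], grip=[8,8,8,8,8], twist=[0.122,0.122,0.122,0.122,0.122])

```text
time_s: 4.32
tcp_pos: [0.5326, -0.0345, 0.0593]
ee_rot: [0.738, 0.674, 0.002, 0.0]
contact_force: [0.0, 6.4, 6.7]
grip_width: 0.0126
grip_force: 24.8
```

>>> servo_tool([
  [0.5,-8,0],
  [0.5,-8,0],
  [0.5,-6,0],
  [0,0,0],
], grip=[8,8,8,8], twist=[0.122,0.122,0.09,0])

```text
time_s: 4.82
tcp_pos: [0.5111, -0.0285, 0.0593]
ee_rot: [0.839, 0.543, 0.002, 0.0]
contact_force: [2.3, 4.8, 4.4]
grip_width: 0.0126
grip_force: 24.7
```

Run:
```python
from h import *
s=state(); o=np.array([.538,.031]);d=s["tcp_pos"][:2]-o;print(np.hypot(*d),np.degrees(np.arctan2(d[1],d[0])))
```

```text
t 4.825 tcp [ 0.5111 -0.0285  0.0593] x [0.409 0.912 0.002] y [ 0.912 -0.409  0.002] z [ 0.003  0.001 -1.   ] F [2.3 4.8 4.4] w 0.0126 24.657252430915833 j [-0.22  0.33 -0.4   0.84  0.    1.77]
0.06533046537561715 -114.2907978139445
```

>>> servo_tool([
  [0,0,0],
  [0,0,0],
  [0,0,-50],
  [0,0,-60],
  [40,0,-60],
], grip=[46,46,46,46,46], twist=[0,0,0,0,0])

```text
time_s: 5.45
tcp_pos: [0.5244, 0.0013, 0.2225]
ee_rot: [0.84, 0.542, -0.0, 0.0]
contact_force: [1.4, 0.4, -0.2]
grip_width: 0.0455
grip_force: 0.0
```

>>> servo_tool([
  [20,0,-20],
  [0,0,0],
  [0,0,0],
], grip=[46,46,46], twist=[0,0,0])

```text
time_s: 5.82
tcp_pos: [0.5322, 0.0202, 0.2391]
ee_rot: [0.839, 0.544, -0.001, -0.0]
contact_force: [0.8, 0.6, -0.9]
grip_width: 0.0455
grip_force: 0.0
```

Run:
```python
from h import *
s=state(); im=env.get_image("wrist"); cv2.imwrite("pics/w3.png",cv2.resize(im[20:300,150:510,::-1],None,fx=2.14,fy=2.14,interpolation=cv2.INTER_CUBIC))
np.savez("w3.npz",pos=s["tcp_pos"],rot=s["ee_rot"])
```

```text
t 5.825 tcp [0.5322 0.0202 0.2391] x [ 0.409  0.913 -0.001] y [ 0.913 -0.409 -0.002] z [-0.002 -0.    -1.   ] F [ 0.8  0.6 -0.9] w 0.0455 0.0 j [-0.12  0.23 -0.04  1.3  -0.    1.87]
```

View pics/w3.png

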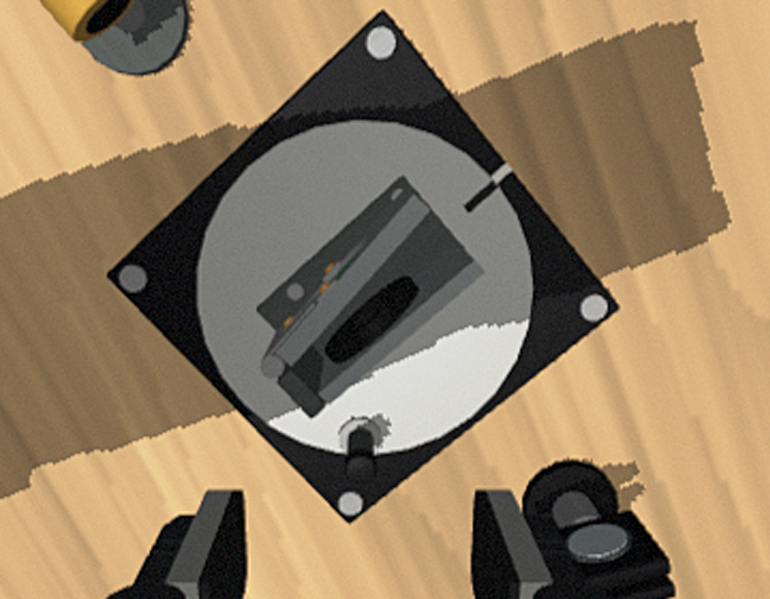

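The black mark on the rim now meets the white mark, near (490,187) in the crop, so the stage is home. Base corners there are (382,11), (618,308), (349,522) and (108,274). The frame's free end is at about (427,200) and the plate's free end at about (480,268). Next I solve for the axis, combining views at different wrist yaws to cancel the camera offset, and locate the brass tube.

```bash
cat > fit.py <<'E'
from h import *
from scipy.optimize import least_squares
w3=np.load("w3.npz"); s3=dict(tcp_pos=w3["pos"],ee_rot=w3["rot"])
s1=dict(tcp_pos=np.array([.5415,.0215,.2498]),ee_rot=R.from_matrix(np.array([[-.906,.424,0],[.424,.906,0],[0,0,-1.]]).T).as_quat())
def cen(im,pts,r=7):
    o=[]
    for u,v in pts:
        u,v=int(u),int(v); g=cv2.cvtColor(im,cv2.COLOR_BGR2GRAY)[v-r:v+r+1,u-r:u+r+1].astype(float)
        w=np.clip(g-110,0,None); 
        lab=cv2.connectedComponentsWithStats((g>100).astype(np.uint8))
        k=lab[1][r,r]; o.append(lab[3][k]+[u-r,v-r])
    return np.array(o)
i1=cv2.imread("pics/w1.png"); i3=cv2.imread("pics/w3.png")
q1=cen(i1,[(331,48),(428,166),(319,257),(220,157)])
q3=cen(i3,[(381,42),(594,308),(350,503),(132,279)],14)/2.14+[150,20]
P1=[ray(cam("wrist",s1),p,.0125) for p in q1]; P3=[ray(cam("wrist",s3),p,.0125) for p in q3]
P1,P3=np.array(P1)[:,:2],np.array(P3)[:,:2]
print(q1,q3);print(P1.mean(0),P3.mean(0))
M1,M3=[R.from_quat(s["ee_rot"]).as_matrix()[:2,:2] for s in (s1,s3)]
A=np.block([[np.eye(2),M1],[np.eye(2),M3]]); x=np.linalg.solve(A,np.r_[P1.mean(0),P3.mean(0)])
print("centre",x[:2],"tool-offset",x[2:])
for P in (P1,P3):
    for i,j in ((0,1),(3,2),(3,0),(2,1)):
        d=P[j]-P[i]; a=np.degrees(np.arctan2(d[1],d[0])); print(round(a%90,2),end=" ")
        print(round(np.hypot(*d),4),end="; ")
print()
E
python3 fit.py
python3 - <<'E'
from h import *
c=cam("top"); im=cv2.imread("pics/top0.png")
h=cv2.cvtColor(im,cv2.COLOR_BGR2HSV)[200:235,140:175]
m=((h[...,0]>8)&(h[...,0]<28)&(h[...,1]>150)).astype(np.uint8); print(m.sum(), np.argwhere(m).mean(0)[::-1]+[140,200])
cs=cam("scene"); print(proj(cs,[[.505,.3365,.084],[.505,.3365,0]]))
E
```

```text
[[331.33333333  47.796875  ]
 [427.98198198 165.45045045]
 [319.14285714 256.        ]
 [219.34482759 155.92241379]] [[327.89135514  39.66381101]
 [427.39454634 163.65271764]
 [313.53646567 255.19395724]
 [211.78211033 150.35370925]]
[0.53833105 0.03133636] [0.53983398 0.03065779]
centre [0.53873748 0.03023285] tool-offset [0.00083585 0.0008272 ]
16.81 0.1503; 17.18 0.1512; 16.98 0.1521; 17.32 0.1511; 17.19 0.1511; 17.25 0.1508; 17.33 0.1513; 17.21 0.1511; 
92 [155.23913043 216.27173913]
[[467.13571829 241.28560968]
 [457.43020122 266.19998718]]
```

>>> servo_tool([
  [47,-26,0],
  [47,-26,0],
  [47,-26,0],
  [47,-26,0],
  [47,-26,0],
], grip=[46,46,46,46,46], twist=[0,0,0,0,0])

```text
time_s: 6.5
tcp_pos: [0.5097, 0.2888, 0.239]
ee_rot: [0.84, 0.543, -0.001, -0.0]
contact_force: [1.5, -0.1, 0.4]
grip_width: 0.0458
grip_force: 0.0
```

>>> servo_tool([
  [40,-20,0],
  [0,0,0],
  [0,0,0],
], grip=[46,46,46], twist=[0,0,0])

```text
time_s: 6.88
tcp_pos: [0.5082, 0.3319, 0.2392]
ee_rot: [0.839, 0.544, -0.001, 0.0]
contact_force: [-0.2, 0.2, 0.3]
grip_width: 0.046
grip_force: 0.0
```

Run:
```python
from h import *
s=state(); im=env.get_image("wrist"); c=cam("wrist",s); cv2.imwrite("pics/w4full.png",im[:,:,::-1])
u,v=proj(c,[.505,.3365,.084])[0].astype(int); print(u,v)
x0,y0=max(u-70,0),max(v-55,0); cv2.imwrite("pics/w4.png",cv2.resize(im[y0:y0+110,x0:x0+140,::-1],None,fx=5,fy=5,interpolation=cv2.INTER_CUBIC)); print(x0,y0)
np.savez("w4.npz",pos=s["tcp_pos"],rot=s["ee_rot"])
```

```text
t 6.875 tcp [0.5082 0.3319 0.2392] x [ 0.409  0.913 -0.002] y [ 0.913 -0.409 -0.001] z [-0.002 -0.001 -1.   ] F [-0.2  0.2  0.3] w 0.046 0.0 j [ 0.44  0.36  0.14  1.35 -0.    2.43]
311 184
241 129
```

View pics/w4.png

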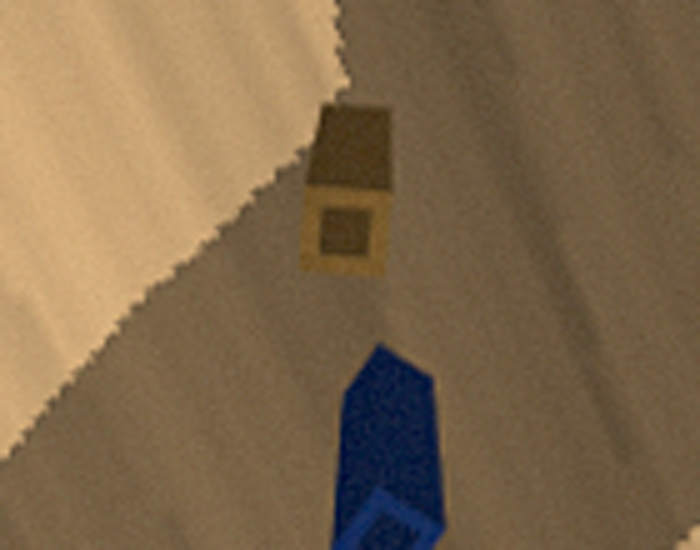

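The brass tube's top corners in the crop are (307,186), (391,192), (384,275) and (301,270). The blue look-alike is below at (390,530), about 55 mm away.

Run:
```python
from h import *
w=np.load("w4.npz"); s=dict(tcp_pos=w["pos"],ee_rot=w["rot"]); c=cam("wrist",s); M=frame(s)[0]
P=np.array([ray(c,(u/5+241,v/5+129),.084) for u,v in [(307,186),(391,192),(384,275),(301,270)]])
e=np.roll(P,-1,0)-P; print(np.hypot(e[:,0],e[:,1]),np.degrees(np.arctan2(e[:,1],e[:,0]))%90)
p=P.mean(0)-M[:,:2]@[.00083,.00083]; print(p, "tool delta mm",M.T@(p-s["tcp_pos"])*1000, "tool x yaw%90",np.degrees(np.arctan2(M[1,0],M[0,0]))%90)
```

```text
[0.01335893 0.01364553 0.0133755  0.01378627] [61.66867422 61.17055838 62.2709897  61.10983241]
[0.5063432  0.34346905 0.0840023 ] tool delta mm [ 10.04108394  -6.25590946 155.20884843] tool x yaw%90 65.86082901937193
```

>>> servo_tool([
  [10,-6,0],
  [0,0,0],
  [0,0,60],
  [0,0,60],
  [0,0,40],
], grip=[46,46,46,46,46], twist=[0.076,0,0,0,0])

```text
time_s: 7.55
tcp_pos: [0.5062, 0.3426, 0.0779]
ee_rot: [0.859, 0.512, -0.001, 0.0]
contact_force: [-0.4, 0.2, 0.1]
grip_width: 0.046
grip_force: 0.0
```

>>> servo_tool([
  [0,0,0],
  [0,0,0],
  [0,0,0],
  [0,0,0],
  [0,0,0],
], grip=[46,46,10,10,10], twist=[0,0,0,0,0], force=30)

```text
time_s: 8.18
tcp_pos: [0.5076, 0.3448, 0.082]
ee_rot: [0.859, 0.512, 0.001, 0.0]
contact_force: [-1.1, -0.4, 6.5]
grip_width: 0.0136
grip_force: 32.2
```

>>> servo_tool([
  [0,0,0],
  [0,0,0],
], grip=[10,10], twist=[0,0])

```text
time_s: 8.43
tcp_pos: [0.5076, 0.3449, 0.082]
ee_rot: [0.859, 0.512, 0.001, 0.0]
contact_force: [-0.2, -0.3, 6.9]
grip_width: 0.0131
grip_force: 32.2
```

```bash
python3 -c "
from h import *
state()"
```

```text
t 8.425 tcp [0.5076 0.3449 0.082 ] x [0.476 0.879 0.002] y [ 0.879 -0.476  0.002] z [ 0.003  0.001 -1.   ] F [-0.2 -0.3  6.9] w 0.0131 32.18752719461918 j [ 0.46  0.46 -0.12  0.99 -0.    2.53]
```

>>> servo_tool([
  [0,0,-40],
  [0,0,-55],
  [-20,17,-45],
  [-39,33,0],
  [-39,33,0],
], grip=[10,10,10,10,10], twist=[0,0,0,0,0], force=40)

```text
time_s: 9.05
tcp_pos: [0.5334, 0.2178, 0.2216]
ee_rot: [0.859, 0.512, 0.001, 0.0]
contact_force: [1.3, 0.3, -1.1]
grip_width: 0.0133
grip_force: 40.3
```

>>> servo_tool([
  [-39,33,0],
  [-39,33,0],
  [-39,33,0],
  [-18,17,0],
  [0,0,0],
], grip=[10,10,10,10,10], twist=[0,0,0,0,-0.16])

```text
time_s: 9.68
tcp_pos: [0.5712, 0.0427, 0.2208]
ee_rot: [0.816, 0.579, 0.0, 0.0]
contact_force: [-0.1, 0.1, -0.7]
grip_width: 0.0129
grip_force: 40.4
```

>>> servo_tool([
  [0,0,0],
  [0,0,0],
  [0,0,0],
  [0,0,0],
  [0,0,0],
], grip=[10,10,10,10,10], twist=[-0.16,-0.16,-0.16,-0.158,0])

```text
time_s: 10.3
tcp_pos: [0.5707, 0.0448, 0.2208]
ee_rot: [0.593, 0.805, 0.0, 0.0]
contact_force: [0.1, 0.2, -1.3]
grip_width: 0.013
grip_force: 40.4
```

Run:
```python
from h import *
s=state(); M,t=frame(s); im=env.get_image("wrist"); c=cam("wrist",s); cv2.imwrite("pics/w5full.png",im[:,:,::-1])
print("dtool",M.T@(np.array([.5718,.0449,.2])-t)*1000, "yaw x",np.degrees(np.arctan2(M[1,0],M[0,0])))
np.savez("w5.npz",pos=s["tcp_pos"],rot=s["ee_rot"])
# overlay model: fixture points
o=np.array([.5387,.0302,0]); a=np.radians(17.2); B=np.array([[np.cos(a),-np.sin(a),0],[np.sin(a),np.cos(a),0],[0,0,1]])
off=M[:,:2]@[.00083,.00083]
def P(x,y,z): return tuple((proj(c,o+B@[.035+x/1000,y/1000,0]+[0,0,z/1000]+off)[0]).round(1))
for n,p in dict(plateTL=(-65,-7,88),plateTR=(11,-7,88),plateOR=(11,-13,88),plateOL=(-65,-13,88),ring=(-12,-7,59)).items(): print(n,P(*p))
for th in (.09,.16):
    f=lambda x,y:(-69+x*np.cos(th)-y*np.sin(th),7+x*np.sin(th)+y*np.cos(th),88)
    print(th,[P(*f(*q)) for q in [(4,0),(80,0),(80,8),(4,8)]])
tb=[tuple((proj(c,t+M@[-.0018+i*.007,j*.007,.080]+off)[0]).round(1)) for i,j in [(-1,-1),(-1,1),(1,1),(1,-1)]]; print("tubebottom",tb)
v=im[40:290,180:470,::-1]; cv2.imwrite("pics/w5.png",cv2.resize(v,None,fx=2.4,fy=2.4,interpolation=cv2.INTER_CUBIC))
```

```text
t 10.3 tcp [0.5707 0.0448 0.2208] x [-0.296  0.955 -0.   ] y [0.955 0.296 0.001] z [ 0.001 -0.    -1.   ] F [ 0.1  0.2 -1.3] w 0.013 40.35384848713875 j [-0.07  0.31  0.01  1.28 -0.    1.2 ]
dtool [-0.20718592  1.02577171 20.81921537] yaw x 107.19941968479446
plateTL (np.float64(230.7), np.float64(208.9))
plateTR (np.float64(331.2), np.float64(208.8))
plateOR (np.float64(331.1), np.float64(216.3))
plateOL (np.float64(231.2), np.float64(216.4))
ring (np.float64(302.3), np.float64(197.8))
0.09 [(np.float64(229.3), np.float64(190.6)), (np.float64(331.1), np.float64(181.6)), (np.float64(330.2), np.float64(171.0)), (np.float64(227.5), np.float64(180.2))]
0.16 [(np.float64(229.2), np.float64(190.2)), (np.float64(330.2), np.float64(174.2)), (np.float64(328.6), np.float64(163.6)), (np.float64(226.7), np.float64(179.9))]
tubebottom [(np.float64(305.1), np.float64(232.0)), (np.float64(328.0), np.float64(232.0)), (np.float64(328.1), np.float64(210.3)), (np.float64(304.9), np.float64(210.3))]
```

View pics/w5.png

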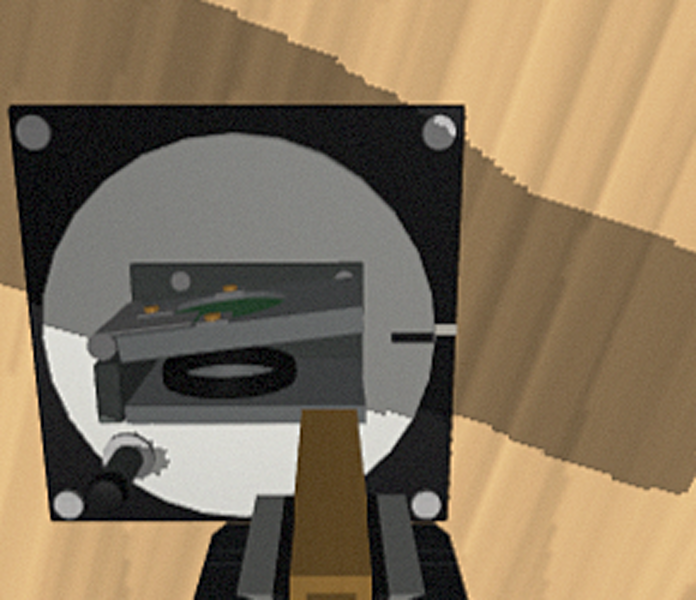

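The plate edge and the tube bottom agree with my model to under 1 px: plate inner edge v≈209, tube bottom u 306–329, v≈211. The frame is open by about 0.12 rad. I'll lower the tube into the gap.

>>> servo_tool([
  [0.5,0.5,30],
  [0,0,30],
  [0,0,20],
  [0,0,14],
  [0,0,0],
], grip=[10,10,10,10,10], twist=[0,0,0,0,0])

```text
time_s: 10.98
tcp_pos: [0.5707, 0.0454, 0.1257]
ee_rot: [0.594, 0.805, -0.0, -0.001]
contact_force: [1.0, -0.1, -0.8]
grip_width: 0.013
grip_force: 40.3
```

>>> servo_tool([
  [0,0,7],
  [0,0,4],
  [0,0,0],
], grip=[10,10,10], twist=[0,0,0])

```text
time_s: 11.35
tcp_pos: [0.571, 0.0454, 0.1152]
ee_rot: [0.593, 0.805, -0.0, -0.0]
contact_force: [0.4, -0.5, -1.3]
grip_width: 0.013
grip_force: 40.3
```

Going in freely. Final millimetres until the foot is felt.

>>> servo_tool([
  [0,0,2],
  [0,0,0],
], grip=[10,10], twist=[0,0])

```text
time_s: 11.6
tcp_pos: [0.5711, 0.0454, 0.1133]
ee_rot: [0.593, 0.805, -0.0, -0.0]
contact_force: [0.7, 0.9, -0.7]
grip_width: 0.0131
grip_force: 40.3
```

>>> servo_tool([
  [0,0,1],
  [0,0,0],
], grip=[10,10], twist=[0,0])

```text
time_s: 11.85
tcp_pos: [0.5713, 0.0453, 0.113]
ee_rot: [0.593, 0.805, 0.0, 0.0]
contact_force: [-2.0, -1.7, 4.6]
grip_width: 0.0131
grip_force: 41.1
```

Contact came at the expected height (TCP 0.113). Release and rise.

>>> servo_tool([
  [0,0,0],
  [0,0,0],
  [0,0,0],
  [0,0,0],
  [0,0,0],
], grip=[16,20,30,40,40], twist=[0,0,0,0,0])

```text
time_s: 12.48
tcp_pos: [0.5711, 0.0454, 0.1122]
ee_rot: [0.593, 0.805, 0.0, -0.0]
contact_force: [-0.7, -0.6, 1.1]
grip_width: 0.0399
grip_force: 0.0
```

>>> servo_tool([
  [0,0,-10],
  [0,0,-30],
  [0,0,-40],
  [50,0,-40],
  [0,0,0],
], grip=[40,40,40,40,40], twist=[0,0,0,0,0])

```text
time_s: 13.1
tcp_pos: [0.557, 0.094, 0.2354]
ee_rot: [0.592, 0.806, 0.002, 0.002]
contact_force: [0.1, -0.5, -0.0]
grip_width: 0.0397
grip_force: 0.0
```

>>> servo_tool([
  [0,0,0],
  [0,0,0],
  [0,0,0],
], grip=[2,2,2], twist=[0,0,0], force=30)

```text
time_s: 13.48
tcp_pos: [0.5565, 0.0913, 0.2305]
ee_rot: [0.593, 0.805, -0.001, -0.001]
contact_force: [0.9, 0.3, 0.1]
grip_width: 0.002
grip_force: 0.0
```

Run:
```python
from h import *
s=state(); M,t=frame(s); im=env.get_image("wrist"); c=cam("wrist",s)
np.savez("w6.npz",pos=s["tcp_pos"],rot=s["ee_rot"])
o=np.array([.5387,.0302,0]); a=np.radians(17.2); B=np.array([[np.cos(a),-np.sin(a),0],[np.sin(a),np.cos(a),0],[0,0,1]])
off=M[:,:2]@[.00083,.00083]
P=lambda x,y,z: proj(c,o+B@[.035+x/1000,y/1000,0]+[0,0,z/1000]+off)[0].round(1)
print("tube top",P(-7,-7,115),P(7,-7,115),P(7,7,115),P(-7,7,115),"plate",P(-65,-7,88),P(11,-7,88))
k=env.get_image("wrist"); cv2.imwrite("pics/w6full.png",k[:,:,::-1])
u,v=P(0,0,100).astype(int); x0,y0=max(u-120,0),max(v-90,0); print(x0,y0)
cv2.imwrite("pics/w6.png",cv2.resize(k[y0:y0+180,x0:x0+240,::-1],None,fx=3,fy=3,interpolation=cv2.INTER_CUBIC))
```

```text
t 13.475 tcp [0.5565 0.0913 0.2305] x [-0.296  0.955  0.   ] y [ 0.955  0.296 -0.002] z [-0.002 -0.    -1.   ] F [0.9 0.3 0.1] w 0.002 0.0 j [ 0.01  0.29  0.01  1.3  -0.    1.28]
tube top [307.5 277.9] [326.2 277.9] [326.3 261. ] [307.3 261. ] plate [237.8 261.5] [330.3 261.5]
196 170
```

View pics/w6.png

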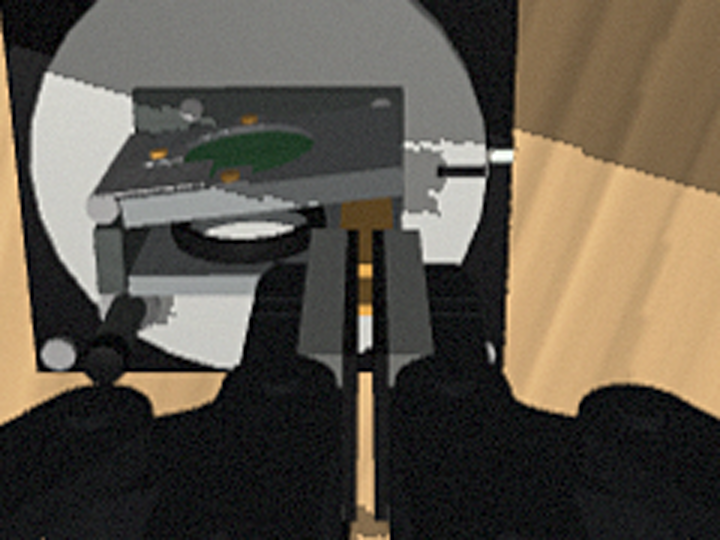

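The tube stands upright in the gap at the frame's free end (crop 342–390, 200–310), clear of the ring. The frame is still open and the stage marks are still aligned. Next I descend outside the frame's free end with the fingers shut.

>>> servo_tool([
  [-3,4,0],
  [0,0,45],
  [0,0,50],
  [0,0,36],
  [0,0,0],
], grip=[0,0,0,0,0], twist=[0,0,0,0,0])

```text
time_s: 14.2
tcp_pos: [0.56, 0.0901, 0.098]
ee_rot: [0.593, 0.805, -0.002, -0.002]
contact_force: [0.0, -0.3, -0.2]
grip_width: 0.0001
grip_force: 0.0
```

>>> servo_tool([
  [-5,0,0],
  [-4,0,0],
  [0,0,0],
  [0,0,0],
], grip=[0,0,0,0], twist=[0,0,0,0])

```text
time_s: 14.7
tcp_pos: [0.5642, 0.0816, 0.1009]
ee_rot: [0.593, 0.805, 0.0, 0.0]
contact_force: [0.2, -0.7, -0.6]
grip_width: 0.0002
grip_force: 0.0
```

```bash
cat >> h.py <<'E'
def fx():
    s=state(); a=np.radians(17.2); u=np.array([np.cos(a),np.sin(a)]); v=np.array([-u[1],u[0]])
    d=s["tcp_pos"][:2]-np.array([.5721,.0405]); F=s["contact_force"][:2]
    print("fixture xy mm",(d@u*1000).round(1),(d@v*1000).round(1),"F",(F@u).round(1),(F@v).round(1))
E
python3 -c "
from h import *
fx()"
```

```text
t 14.7 tcp [0.5642 0.0816 0.1009] x [-0.296  0.955 -0.   ] y [0.955 0.296 0.001] z [ 0.001  0.    -1.   ] F [ 0.2 -0.7 -0.6] w 0.0002 0.0 j [-0.    0.37 -0.2   0.99  0.    1.27]
fixture xy mm 4.6 41.6 F -0.1 -0.7
```

>>> servo_tool([
  [0,0,4],
  [-3,0,0],
  [-3,0,0],
  [-2,0,0],
  [0,0,0],
], grip=[0,0,0,0,0], twist=[0,0,0,0,0])

```text
time_s: 15.32
tcp_pos: [0.5665, 0.0739, 0.0963]
ee_rot: [0.593, 0.805, 0.0, 0.0]
contact_force: [-0.0, 1.0, -0.1]
grip_width: 0.0001
grip_force: 0.3
```

>>> servo_tool([
  [-2,0,0],
  [-2,0,0],
  [0,0,0],
  [0,0,0],
], grip=[0,0,0,0], twist=[0,0,0,0])

```text
time_s: 15.82
tcp_pos: [0.5675, 0.0702, 0.0963]
ee_rot: [0.593, 0.805, -0.0, 0.0]
contact_force: [-0.7, 2.2, 1.3]
grip_width: -0.0002
grip_force: 0.8
```

```bash
python3 -c "
from h import *
fx()"
```

```text
t 15.825 tcp [0.5675 0.0702 0.0963] x [-0.296  0.955 -0.   ] y [ 0.955  0.296 -0.   ] z [-0. -0. -1.] F [-0.7  2.2  1.3] w -0.0002 0.7913805494899862 j [-0.02  0.38 -0.21  0.98 -0.    1.25]
fixture xy mm 4.4 29.7 F -0.0 2.3
```

>>> servo_tool([
  [-1,0,0],
  [-1,0,0],
  [0,0,0],
  [0,0,0],
], grip=[0,0,0,0], twist=[0,0,0,0])

```text
time_s: 16.32
tcp_pos: [0.5682, 0.0684, 0.0964]
ee_rot: [0.593, 0.805, 0.0, 0.0]
contact_force: [1.7, 2.9, 1.6]
grip_width: 0.0002
grip_force: 1.5
```

>>> servo_tool([
  [-1,0,0],
  [0,0,0],
  [0,0,0],
], grip=[0,0,0], twist=[0,0,0])

```text
time_s: 16.7
tcp_pos: [0.5685, 0.0674, 0.0964]
ee_rot: [0.593, 0.805, 0.0, 0.0]
contact_force: [1.4, 4.6, 0.3]
grip_width: -0.0001
grip_force: 2.0
```

```bash
python3 -c "
from h import *
fx()"
```

```text
t 16.7 tcp [0.5685 0.0674 0.0964] x [-0.296  0.955  0.   ] y [0.955 0.296 0.   ] z [ 0.  0. -1.] F [1.4 4.6 0.3] w -0.0001 1.9901705580559792 j [-0.03  0.38 -0.2   0.98  0.    1.24]
fixture xy mm 4.6 26.8 F 2.7 4.0
```

>>> servo_tool([
  [-1,0,0],
  [0,0,0],
  [0,0,0],
], grip=[0,0,0], twist=[0,0,0])

```text
time_s: 17.08
tcp_pos: [0.5689, 0.0666, 0.0963]
ee_rot: [0.593, 0.805, 0.0, 0.0]
contact_force: [1.8, 4.6, 1.2]
grip_width: -0.0001
grip_force: 2.2
```

>>> servo_tool([
  [-1,0,0],
  [0,0,0],
  [0,0,0],
], grip=[0,0,0], twist=[0,0,0])

```text
time_s: 17.45
tcp_pos: [0.5692, 0.0657, 0.0964]
ee_rot: [0.593, 0.805, 0.0, -0.0]
contact_force: [2.4, 5.8, 0.1]
grip_width: 0.0003
grip_force: 2.4
```

Run:
```python
from h import *
fx(); s=env.sense(); k=env.get_image("wrist"); cv2.imwrite("pics/w7full.png",k[:,:,::-1]); np.savez("w7.npz",pos=s["tcp_pos"],rot=s["ee_rot"])
k=env.get_image("top"); cv2.imwrite("pics/t7.png",k[:,:,::-1])
k=env.get_image("scene"); cv2.imwrite("pics/s7.png",k[:,:,::-1])
```

```text
t 17.45 tcp [0.5692 0.0657 0.0964] x [-0.297  0.955  0.   ] y [0.955 0.297 0.   ] z [ 0.     0.001 -1.   ] F [2.4 5.8 0.1] w 0.0003 2.4240943827317096 j [-0.03  0.38 -0.2   0.98  0.    1.24]
fixture xy mm 4.7 25.0 F 4.0 4.8
```

>>> servo_tool([
  [-1,0,0],
  [0,0,0],
  [0,0,0],
], grip=[0,0,0], twist=[0,0,0])

```text
time_s: 17.98
tcp_pos: [0.5695, 0.0649, 0.0963]
ee_rot: [0.593, 0.805, 0.0, -0.0]
contact_force: [2.5, 6.8, 0.2]
grip_width: 0.0002
grip_force: 2.7
```

>>> servo_tool([
  [-1,0,0],
  [0,0,0],
  [0,0,0],
], grip=[0,0,0], twist=[0,0,0])

```text
time_s: 18.35
tcp_pos: [0.5699, 0.0643, 0.0964]
ee_rot: [0.593, 0.805, 0.001, -0.0]
contact_force: [3.0, 7.1, -0.6]
grip_width: -0.0
grip_force: 3.6
```

Run:
```python
from h import *
fx()
# track change of stage between start-of-press and now in top view: black mark area
k=env.get_image("top"); cv2.imwrite("pics/t8.png",k[:,:,::-1])
a=np.radians(17.2); c=cam("top")
w=env.get_image("wrist"); cv2.imwrite("pics/w8full.png",w[:,:,::-1])
cw=cam("wrist"); 
for n,C in (("top",c),("wrist",cw)):
    print(n,[proj(C,np.array([.5387,.0302,z])+r*np.array([np.cos(a),np.sin(a),0]))[0].round(1) for r,z in ((.065,.027),(.08,.012))])
```

```text
t 18.35 tcp [0.5699 0.0643 0.0964] x [-0.297  0.955  0.001] y [0.955 0.297 0.001] z [ 0.001  0.001 -1.   ] F [ 3.   7.1 -0.6] w -0.0 3.570428715320304 j [-0.03  0.38 -0.2   0.98  0.    1.23]
fixture xy mm 4.9 23.3 F 5.0 5.9
top [array([295.7, 173. ]), array([293.9, 167.9])]
wrist [array([357.1, 262.8]), array([378.1, 252. ])]
```

No picture views are left, so I'll measure the frame angle and the stage mark numerically, using line detection on the wrist images before and during the press.

```bash
cat > ang.py <<'E'
from h import *
import sys
def run(name,s):
    c=cam("wrist",s); im=cv2.cvtColor(cv2.imread(name),cv2.COLOR_BGR2GRAY); M,t=frame(s)
    a=np.radians(17.2); B=np.array([[np.cos(a),np.sin(a)],[-np.sin(a),np.cos(a)]]); off=(M[:,:2]@[.00083,.00083])[:2]
    L=cv2.createLineSegmentDetector(cv2.LSD_REFINE_STD).detect(cv2.GaussianBlur(im,(3,3),0))[0][:,0]
    print(name)
    for l in L:
        for z,lab in ((.088,"top"),(.027,"mark")):
            p=np.array([B@((ray(c,q,z)[:2]-off)-[.5721,.0405])*1000 for q in (l[:2],l[2:])])
            if p[0,0]>p[1,0]: p=p[::-1]
            d=p[1]-p[0]; n=np.hypot(*d); th=np.arctan2(d[1],d[0])
            if lab=="top" and n>12 and abs(th)<.25 and p[:,0].min()>-80 and p[:,0].max()<16 and -16<p[:,1].mean()<32: print("  top",p.round(1).tolist(),"th",th.round(3))
            if lab=="mark" and 5<n<20 and abs(th)<.25 and p[:,0].min()>10 and p[:,0].max()<48 and abs(p[:,1].mean())<8: print("  mark",p.round(1).tolist(),"th",th.round(3))
for k in ("5","6","7"):
    w=np.load(f"w{k}.npz"); run(f"pics/w{k}full.png",dict(tcp_pos=w["pos"],ee_rot=w["rot"]))
run("pics/w8full.png",env.sense())
E
python3 ang.py
```

```text
pics/w5full.png
  top [[-72.0, -12.5], [-10.3, -12.9]] th -0.006
  mark [[39.9, 5.3], [47.9, 5.7]] th 0.05
  mark [[24.2, -1.9], [39.1, -1.6]] th 0.02
  top [[-64.1, 7.5], [8.7, 16.7]] th 0.125
  top [[-41.9, 2.5], [-18.5, 3.5]] th 0.045
  top [[-43.5, 6.1], [-18.4, 6.9]] th 0.032
  top [[-56.4, -5.3], [-31.8, -5.2]] th 0.003
  top [[-31.8, -5.0], [-10.1, -5.9]] th -0.041
  top [[-44.5, 25.0], [-15.2, 28.5]] th 0.118
  top [[-30.1, 20.2], [9.3, 25.0]] th 0.12
  top [[-10.2, -6.2], [9.7, -6.0]] th 0.006
  top [[-63.5, 17.0], [-40.9, 19.5]] th 0.112
  top [[-7.4, -8.4], [6.8, -8.4]] th -0.001
pics/w6full.png
  top [[-41.6, 4.0], [-20.2, 5.3]] th 0.059
  mark [[24.4, -2.1], [39.1, -2.0]] th 0.007
  top [[-63.9, 7.6], [-20.1, 13.3]] th 0.13
  top [[-41.5, 7.8], [-21.2, 9.3]] th 0.074
  top [[-66.1, -13.1], [-53.7, -12.8]] th 0.023
  top [[-16.1, 13.3], [9.1, 16.9]] th 0.142
  top [[-71.3, 16.7], [-38.0, 19.0]] th 0.07
  top [[-64.7, -6.8], [-48.2, -7.0]] th -0.007
  top [[-47.3, -6.4], [-26.4, -4.9]] th 0.069
  top [[-37.0, 17.7], [-22.9, 17.1]] th -0.042
  top [[-51.6, -12.9], [-33.0, -
[... 166 characters left out ...]
 mark [[25.9, -0.2], [39.3, -0.8]] th -0.042
  mark [[15.3, 4.4], [21.3, 4.4]] th 0.002
  top [[-63.9, 8.1], [-48.9, 8.0]] th -0.003
  top [[-63.4, 16.1], [-39.7, 15.5]] th -0.025
  top [[-69.2, 19.0], [-40.5, 18.5]] th -0.019
  top [[-63.7, 17.6], [-41.2, 17.1]] th -0.024
pics/w8full.png
  mark [[39.3, 4.7], [47.4, 4.9]] th 0.026
  mark [[27.0, -6.0], [39.0, -6.8]] th -0.064
  mark [[26.1, -2.0], [39.6, -2.7]] th -0.053
  mark [[15.6, 2.8], [21.6, 2.8]] th 0.004
  top [[-63.8, 8.9], [-45.3, 7.9]] th -0.057
  top [[-27.4, 14.9], [-14.7, 13.9]] th -0.076
  top [[-62.8, 16.9], [-39.3, 15.4]] th -0.062
  top [[-63.1, 18.4], [-40.3, 17.0]] th -0.065
  top [[-56.2, 19.4], [-40.2, 18.3]] th -0.067
```

The line fit shows the frame closed at about −0.064 rad. The stage mark also reads about −0.058, so pushing from one side turns the stage off home. A better way is to squeeze the frame against the back plate between the two fingers, which puts no net load on the stage. I'll back off gently, rise, and turn the tool 90°.

>>> servo_tool([
  [2,0,0],
  [2,0,0],
  [3,0,0],
  [4,0,0],
  [10,0,0],
], grip=[0,0,0,0,0], twist=[0,0,0,0,0])

```text
time_s: 19.08
tcp_pos: [0.5633, 0.0836, 0.0962]
ee_rot: [0.593, 0.805, -0.0, 0.0]
contact_force: [0.2, -0.0, 0.5]
grip_width: -0.0002
grip_force: 0.0
```

>>> servo_tool([
  [0,0,-50],
  [0,0,-60],
  [0,0,0],
  [0,0,0],
  [0,0,0],
], grip=[0,60,60,60,60], twist=[0,0.17,0.18,0.18,0.18])

```text
time_s: 19.7
tcp_pos: [0.5632, 0.084, 0.2065]
ee_rot: [0.838, 0.546, 0.0, 0.0]
contact_force: [0.4, 0.5, 0.2]
grip_width: 0.0598
grip_force: 0.0
```

>>> servo_tool([
  [0,0,0],
  [0,0,0],
  [0,0,0],
  [0,0,0],
  [0,0,0],
], grip=[60,60,60,60,60], twist=[0.18,0.18,0.18,0.18,0.141])

```text
time_s: 20.32
tcp_pos: [0.5632, 0.084, 0.2063]
ee_rot: [0.989, 0.147, -0.0, 0.0]
contact_force: [-0.6, -0.4, 0.7]
grip_width: 0.0598
grip_force: 0.0
```

>>> servo_tool([
  [0,0,0],
  [0,0,0],
], grip=[60,60], twist=[0,0])

```text
time_s: 20.58
tcp_pos: [0.5633, 0.0838, 0.2063]
ee_rot: [0.988, 0.151, -0.0, 0.0]
contact_force: [-0.2, -0.5, -0.2]
grip_width: 0.0601
grip_force: 0.0
```

```bash
sed -i '/^for k in/,$d' ang.py
cat >> ang.py <<'E'
k=sys.argv[1]; s=env.sense(); im=env.get_image("wrist"); cv2.imwrite(f"pics/w{k}full.png",im[:,:,::-1]); run(f"pics/w{k}full.png",s); fx()
M,t=frame(s); print("yaw x",np.degrees(np.arctan2(M[1,0],M[0,0])))
E
python3 ang.py 9
```

```text
pics/w9full.png
  mark [[27.7, 0.1], [37.5, -1.3]] th -0.144
  top [[-68.0, 19.1], [-44.7, 23.1]] th 0.168
  top [[-65.7, -7.3], [-36.3, -7.3]] th 0.001
  top [[-58.3, 9.7], [-41.5, 11.0]] th 0.077
  top [[-56.1, -4.4], [-18.3, -4.9]] th -0.015
  top [[-13.7, 3.8], [-1.4, 3.3]] th -0.042
  mark [[24.7, 3.9], [39.6, 3.8]] th -0.011
  top [[-67.7, 17.8], [-53.6, 15.2]] th -0.18
  top [[-20.5, 9.5], [0.6, 10.7]] th 0.057
  top [[-32.4, -11.0], [-11.6, -11.6]] th -0.031
  top [[-28.4, 19.7], [10.7, 23.9]] th 0.106
  top [[-36.4, 2.3], [-22.4, 2.7]] th 0.027
t 20.625 tcp [0.5633 0.0838 0.2063] x [ 0.954  0.299 -0.   ] y [ 0.299 -0.954  0.   ] z [-0. -0. -1.] F [ 0.  -0.7 -0.1] w 0.0596 0.0 j [ 0.    0.31 -0.02  1.24 -0.    2.84]
fixture xy mm 4.4 43.9 F -0.2 -0.7
yaw x 17.41840280522047
```

```bash
cat > mark.py <<'E'
from h import *
def mark(name,s):
    c=cam("wrist",s); im=cv2.cvtColor(cv2.imread(name),cv2.COLOR_BGR2GRAY).astype(np.float32)
    a=np.radians(17.2); B=np.array([[np.cos(a),-np.sin(a)],[np.sin(a),np.cos(a)]]); ys=np.arange(-9,9.01,.25)
    def prof(xs,z):
        q=np.array([[*(B@[x/1000,y/1000]+[.5387,.0302]),z] for x in xs for y in ys]); uv=proj(c,q).astype(np.float32).reshape(len(xs),len(ys),2)
        return cv2.remap(im,uv[...,0],uv[...,1],cv2.INTER_LINEAR).mean(0)
    b=prof(np.arange(62,71),.027); w=prof(np.arange(79,84),.012)
    cb=np.clip(b.max()*.6-b,0,None); cw=np.clip(w-w.max()*.6,0,None)
    print(name,"black y",(cb@ys/cb.sum()).round(2),"white y",(cw@ys/cw.sum()).round(2), "min/max",b.min().round(),b.max().round(),w.min().round(),w.max().round())
if __name__=="__main__":
    for k in "567":
        w=np.load(f"w{k}.npz"); mark(f"pics/w{k}full.png",dict(tcp_pos=w["pos"],ee_rot=w["rot"]))
    mark("pics/w9full.png",env.sense())
E
python3 mark.py
```

```text
pics/w5full.png black y 1.32 white y 0.93 min/max 16.0 139.0 11.0 173.0
pics/w6full.png black y 0.97 white y 0.92 min/max 13.0 216.0 18.0 248.0
pics/w7full.png black y -1.49 white y 0.77 min/max 13.0 166.0 14.0 207.0
pics/w9full.png black y 1.51 white y 0.64 min/max 25.0 226.0 4.0 165.0
```

>>> servo_tool([
  [-2,43,0],
  [0,0,0],
  [0,0,45],
  [0,0,45],
  [0,0,24],
], grip=[60,60,60,60,60], twist=[0,0,0,0,0])

```text
time_s: 21.25
tcp_pos: [0.573, 0.0426, 0.0901]
ee_rot: [0.989, 0.15, -0.001, -0.0]
contact_force: [0.5, -0.1, 0.3]
grip_width: 0.0601
grip_force: 0.0
```

>>> servo_tool([
  [0,0,0],
  [0,0,0],
], grip=[60,60], twist=[0,0])

```text
time_s: 21.5
tcp_pos: [0.5748, 0.0423, 0.0935]
ee_rot: [0.989, 0.15, 0.001, 0.0]
contact_force: [0.5, 0.1, 0.6]
grip_width: 0.0599
grip_force: 0.0
```

Run:
```python
from mark import *
fx(); s=env.sense(); im=env.get_image("wrist"); cv2.imwrite("pics/wa.png",im[:,:,::-1]); mark("pics/wa.png",s)
```

```text
t 21.5 tcp [0.5748 0.0423 0.0935] x [0.955 0.297 0.001] y [ 0.297 -0.955  0.   ] z [ 0.001 -0.    -1.   ] F [0.5 0.1 0.6] w 0.0599 0.0 j [-0.07  0.39 -0.2   0.98  0.    2.77]
fixture xy mm 3.1 0.9 F 0.5 -0.0
pics/wa.png black y 0.85 white y 0.92 min/max 13.0 154.0 8.0 183.0
```

The tool is centred over the pocket and the stage is home (black and white marks within 0.1 mm). I'll squeeze gently.

>>> servo_tool([
  [0,0,0],
  [0,0,0],
  [0,0,0],
  [0,0,0],
  [0,0,0],
], grip=[44,40,37,35,33], twist=[0,0,0,0,0], force=20)

```text
time_s: 22.18
tcp_pos: [0.5743, 0.0422, 0.0924]
ee_rot: [0.989, 0.15, 0.0, -0.0]
contact_force: [0.5, 2.8, 2.5]
grip_width: 0.0323
grip_force: 1.4
```

>>> servo_tool([
  [0,0,0],
  [0,0,0],
  [0,0,0],
  [0,0,0],
  [0,0,0],
], grip=[31,30,29,28,27], twist=[0,0,0,0,0])

```text
time_s: 22.8
tcp_pos: [0.5743, 0.0418, 0.0926]
ee_rot: [0.989, 0.15, 0.0, 0.0]
contact_force: [-0.2, 0.9, 5.6]
grip_width: 0.0277
grip_force: 19.6
```

>>> servo_tool([
  [0,0,0],
  [0,0,0],
  [0,0,0],
], grip=[24,24,24], twist=[0,0,0])

```text
time_s: 23.18
tcp_pos: [0.5743, 0.0418, 0.0926]
ee_rot: [0.989, 0.15, 0.0, 0.0]
contact_force: [-0.5, 1.8, 5.7]
grip_width: 0.0274
grip_force: 19.6
```

```bash
python3 - <<'E'
from mark import *
fx(); s=env.sense(); im=env.get_image("wrist"); cv2.imwrite("pics/wb.png",im[:,:,::-1]); mark("pics/wb.png",s)
E
python3 ang.py c
```

```text
t 23.175 tcp [0.5743 0.0418 0.0926] x [0.955 0.296 0.   ] y [ 0.296 -0.955  0.   ] z [ 0. -0. -1.] F [-0.5  1.8  5.7] w 0.0274 19.617419242858887 j [-0.07  0.39 -0.2   0.98 -0.    2.77]
fixture xy mm 2.5 0.5 F 0.1 1.9
pics/wb.png black y 0.44 white y 0.89 min/max 9.0 150.0 4.0 188.0
pics/wcfull.png
  top [[-26.2, -14.0], [-11.0, -12.0]] th 0.133
  top [[-38.7, -11.1], [-12.8, -11.1]] th -0.0
  mark [[24.3, -0.5], [39.6, -0.6]] th -0.001
  mark [[24.3, 3.3], [40.3, 3.3]] th 0.002
  top [[-39.3, 23.4], [-22.5, 22.2]] th -0.073
  top [[-3.8, -16.6], [12.6, -13.3]] th 0.199
  top [[-8.0, 16.4], [10.9, 16.4]] th -0.001
  top [[-28.2, 18.0], [-8.5, 16.8]] th -0.06
  top [[-9.8, -7.4], [10.8, -5.2]] th 0.106
  top [[-9.1, 10.0], [10.8, 8.3]] th -0.084
  top [[-19.4, -14.4], [-3.9, -14.1]] th 0.019
t 23.275 tcp [0.5744 0.0418 0.0926] x [0.955 0.296 0.   ] y [ 0.296 -0.955  0.   ] z [ 0. -0. -1.] F [-0.1  0.5  5.2] w 0.0269 19.61713045835495 j [-0.07  0.39 -0.2   0.98 -0.    2.77]
fixture xy mm 2.5 0.6 F 0.1 0.5
yaw x 17.225013894674706
```

The fingers stopped at 27–28 mm, which matches the 28 mm closed stack, with a 20 N squeeze. The stage marks agree to about 0.4 mm and their slope is 0. One numeric check that the tube still stands, then I hand in.

Run:
```python
from h import *
def brass(im,c0,r=14):
    h=cv2.cvtColor(im,cv2.COLOR_BGR2HSV); u,v=c0.astype(int); a=h[max(v-r,0):v+r,u-r:u+r]
    m=(a[...,0]>8)&(a[...,0]<28)&(a[...,1]>130); p=np.argwhere(m); return len(p),(p.min(0)[::-1]+[u-r,max(v-r,0)],p.max(0)[::-1]+[u-r,max(v-r,0)]) if len(p) else None
s=env.sense(); k=env.get_image("wrist"); c=cam("wrist",s)
P=np.array([[.5721,.0405,.115]])+[[x,y,0] for x in(-.007,.007) for y in (-.007,.007)]
print("wrist pred",proj(c,P).round().tolist(), brass(k[:,:,::-1].copy(),proj(c,[.5721,.0405,.115])[0],30))
for n in("top","scene"):
    c=cam(n); k=env.get_image(n)[:,:,::-1].copy()
    print(n,proj(c,[[.5721,.0405,.115],[.5721,.0405,.09]]).round(1).tolist(),brass(k,proj(c,[.5721,.0405,.1])[0]))
d=cv2.absdiff(cv2.imread("pics/top0.png"),env.get_image("top")[:,:,::-1].copy()).max(2)
print("moved? pd",d[205:240,215:250].mean(),"disc",d[208:238,442:472].mean(),"blue",d[212:232,168:192].mean(),"mirror",d[160:195,358:388].mean())
```

```text
wrist pred [[336.0, 355.0], [297.0, 345.0], [349.0, 322.0], [309.0, 311.0]] (1860, (array([300, 303]), array([341, 357])))
top [[298.6, 178.3], [299.0, 180.6]] (0, None)
scene [[332.2, 212.9], [331.8, 221.1]] (108, (array([329, 211]), array([335, 230])))
moved? pd 38.47020408163265 disc 2.6133333333333333 blue 2.60625 mirror 2.678095238095238
```

Run:
```python
from h import *
a=cv2.imread("pics/scene0.png"); b=env.get_image("scene")[:,:,::-1].copy()
for n,(x0,x1,y0,y1) in dict(pd=(383,412,216,252),mirror=(256,284,202,244)).items():
    r=cv2.matchTemplate(b[y0-10:y1+10,x0-10:x1+10],a[y0:y1,x0:x1],cv2.TM_CCOEFF_NORMED); _,v,_,l=cv2.minMaxLoc(r); print(n,round(v,3),"shift",l[0]-10,l[1]-10)
```

```text
pd 0.801 shift 0 0
mirror 0.998 shift 0 0
```

Nothing else has moved; the photodiode difference is only shadow (0 px shift). Handing in.

```bash
python3 -c "
from bench import env
print(env.job_done())"
```

```text
the job is handed in; nothing more can be done
None
```

I handed the job in with the stage home, the tube standing at the frame's free end, and the gripper holding the frame flush at about 20 N; an earlier one-sided press had turned the stage about 0.06 rad past home, so I backed off and squeezed the frame against the back plate instead.

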